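# Shim the rocking counting scale

### The arm

A 6-joint arm with a two-finger parallel gripper is mounted at the origin on the work surface. World frame = base frame: x ahead of the robot, y to its left, z up, the work surface at z = 0. Lengths are in m, angles in rad, forces in N, time in s.
With the tool pointing down it reaches from about 0.35 to 0.775 m from the base axis. Payload 5.5 kg.
Tool frame: the origin (TCP) lies midway between the tips of the shut fingers; the grasp point (between the pads) lies 19 mm behind it; z points along the fingers, y is the line along which they close (so a half turn about z gives the same grasp; the last joint's range is limited). The gripper opens to 85 mm and grips with 20 to 120 N. Pads are 22 mm wide; open, the fingers measure 114 mm over their backs; the gripper's body (76 mm by 85 mm) begins 54 mm behind the grasp point. The pads swing forward as they close: fully open they stand 13 mm farther back than shut.
Start: joints at [-1.288, 0.313, 0.046, 1.304, 0, 1.431], TCP at [0.236, -0.524, 0.231] pointing down, gripper open.
Joint ranges: [-2.76, 2.76], [-0.86, 1.69], [-1.03, 1.26], [-2.2, 2.34], [-1.47, 1.5], [-3.14, 3.14]. Speed limits (rad/s): [2.57, 2.57, 3.14, 3.14, 3.14, 3.14].

### API

Orientations are given as a unit quaternion [w, x, y, z].
In Python, from workcell import telemetry, imaging, env gives the robot as it stands. The module is installed in compiled form; this text tells all that it offers.
- The arm moves only by the tool step_arm, never from a script. Its argument "moves" is a list of rows, each a list of 3 entries, a list of its own where there are three numbers: the shift along the tool's x, y, z in mm, then the turn, a rotation vector about the tool's x, y, z in rad, then the finger opening in mm, from 0 to 85.4. A call has 1 to 8 rows; each row is the pose to reach, as a shift and turn from the pose commanded when the call began, along the tool's axes at that moment; what a row does not reach only later rows make up. A row lasts 1/12 s, in which the tool goes at most 41.7 mm and 7.16 degrees, less where a joint would pass 70% of its speed; a pose out of reach is approached as far as the arm can. A call with a gripper value outside its range is refused whole. The fingers move at their own pace and stop on an object; "grip_force" is the grip in N (left out, the last holds). Time passes only in rows, so rows that repeat a pose let the fingers close. It gives the time, the measured TCP pose, the force, the opening and the grip force at its end, in the units of the state.
- telemetry.get_state(): the state, without advancing time (a new reading comes with each control period).
- imaging.read_camera(name): name is "scene" or "side" or "wrist"; returns the picture (384x512x3 uint8, red, green, blue); there is no depth.
- imaging.camera_params(name): a dict with "camera_matrix" (3x3 intrinsics, pixels), "pose" (4x4, takes a point from camera to world coordinates). Camera axes: x right, y up, looking along -z (the intrinsics and any distortion apply to the point x, -y, -z); pixel columns grow to the right and rows downward; lengths in m; the calibration is good to about 2 mm. A picture is of the moment at which its call begins: read the wrist's pose just before it. camera_params takes no time and is no camera call; for the wrist camera it gives the pose at the moment of the call.
- env.hand_in(): hands the job in; it is judged then, once.
The state is a dict: "clock": time; "joint_pos": joint angles; "qvel": joint speeds; "tau": joint torques, N m; "tcp_pos": TCP position; "orientation": TCP orientation; "wrist_force": force on the tool from outside, world axes, zero at the start; "ft_torque": the same for the moment, N m; "finger_gap": finger opening in m; "grip_force": force on a finger pad.
Only numpy, scipy, OpenCV 4.12 (cv2) and the standard library are available. Lean on these libraries where they do the work, as an engineer would, in place of code of your own. Each camera call takes 0.05 s, during which the arm holds its last target. There are 200 camera calls.

### The job

The counting scale on the bench rocks because its far right foot (seen from the robot) hangs clear of the bench. With the fingertips, push the wooden wedge along the bench, thin end first, under that foot until it is tight and the foot stands on it, with the scale still level; then press down on the corner of the pan above that foot to check that it no longer rocks, and let go, leaving the wedge in place. Do not pick the wedge up, do not shove the scale out of its place, and leave the other things on the bench alone.

Things in the scene. Friction and masses are not known exactly. Their poses are not given: they have to be found in the camera images.
- scale: Counting scale, 4 kg. Origin: on the bench under the housing's middle; x away from its keyboard (console reaches x -190 mm), y to its left, z up. Grey housing 250 x 250; steel pan 230 (x) x 250 (y), middle at x 12, flat top 90 high. Corner lugs reach y +-168, 42 high, studs to 66. Feet at x +-115, y +-150; the one at +115, -150 hangs clear. Level, but 4 to 9 N on that corner rocks it down.
- foot_pad (a point): Centre of the flat underside of the hanging foot: a black rubber disc 28 mm across, 10 thick, under the far right lug, rusted fast 6 to 11 mm above the bench (differs from start to start). The lug's underside is 28 mm above the bench. A push of more than about 12 N on the wedge, once tight, begins to shove the whole scale along.
- pan_corner (a point): Point on the pan's top, 90 mm above the bench, near the pan corner by the hanging foot (scale x +105, y -105 mm; the pan's edges pass about 20 mm outside it): where to press to test for rocking.
- wedge: Loose beech wedge flat on the bench, 60 g, 120 mm long, 40 wide, 22 high at the thick end (flat upright face), 2 at the thin end, straight slope 1 in 6. Origin: middle of underside; x points to the thin end, z up. Starts right of the scale, thin end roughly towards the hanging foot, 25 to 75 mm short. Slides freely until it meets the foot; then 4 to 10 N of push makes it tight; it stays.
- thin_end (a point): The middle of the wedge's thin end, at its underside.
- soles: A pair of rope soles with red bands, stacked, 270 x 92 x 48 mm; origin at the middle of the underside, x along them. To be left alone.
- cone: Cone of white thread, 92 mm across, 160 mm high; origin at the middle of its underside. To be left alone.
- last: Dark wooden shoe last, 245 x 74 x 70 mm, lying along its x axis; origin at the middle of its underside. To be left alone.
Mind the look-alikes: they are no part of the job. Of the things that look like the wedge, the middle-sized one is meant.

How it is judged:
By the outcome, as a careful person would: the job done as asked, in the order asked, and still so for the second after the job is handed in, with the robot touching nothing.
It also fails if it takes over 61 s, if anything falls off the work surface, if the arm or the gripper's body presses on something with over 40 N, if the wrist force passes 120 N, or if a joint passes its speed limit or range.

## Working session

There is one attempt and no reset: what is moved stays moved. The work goes in short steps, Python scripts to look and compute and a tool call to move; the robot and the scene stay as the last step left them, time stands still between calls to the robot, and variables do not carry over. Pictures are saved under pics/ and viewed, at most 10 in all, crops included, and the job is handed in when it is done.

Besides the shell and the picture viewer there is one more tool, called after "Emit:" as name([rows], argument=value, ...), one row to a line, values as JSON. step_arm: Moves the arm, as the interface text tells. Its arguments: {"type":"object","properties":{"moves":{"type":"array"},"grip_force":{"type":"number"}},"required":["moves"]}

```bash
mkdir -p pics
cat > h.py <<'E'
import numpy as np, cv2
from workcell import telemetry, imaging, env
def P(n):
    p=imaging.camera_params(n); return np.array(p["camera_matrix"]),np.array(p["pose"])
def ray(n,u,v,z,KP=None):
    K,T=KP or P(n)
    d=np.linalg.inv(K)@[u,v,1]; d=T[:3,:3]@[d[0],-d[1],-d[2]]; o=T[:3,3]
    return o+d*(z-o[2])/d[2]
def proj(n,X,KP=None):
    K,T=KP or P(n)
    c=T[:3,:3].T@(np.array(X)-T[:3,3]); q=K@[c[0],-c[1],-c[2]]; return q[:2]/q[2]
def save(n,f):
    im=imaging.read_camera(n); cv2.imwrite(f,im[:,:,::-1]); return im
E
python3 - <<'E'
from h import *
print({k:np.round(v,3) for k,v in telemetry.get_state().items()})
for n in["scene","side","wrist"]:
    K,T=P(n);print(n,K.round(1).tolist(),T.round(3).tolist(),imaging.camera_params(n).keys())
a=save("scene","pics/scene.png");b=save("side","pics/side.png")
cv2.imwrite("pics/w0.png",imaging.read_camera("wrist")[:,:,::-1])
E
```

```text
{'clock': np.float64(0.0), 'joint_pos': array([-1.288,  0.314,  0.045,  1.304, -0.   ,  1.431]), 'qvel': array([ 0.   ,  0.   ,  0.001,  0.001, -0.   , -0.001]), 'tau': array([-0.0000e+00, -4.8063e+01,  2.9853e+01,  2.0000e-02, -0.0000e+00,
       -0.0000e+00]), 'tcp_pos': array([ 0.236, -0.524,  0.23 ]), 'orientation': array([-0.001,  0.978,  0.21 , -0.   ]), 'wrist_force': array([ 0.326, -0.235, -0.194]), 'ft_torque': array([-0.029, -0.009, -0.043]), 'grip_force': np.float64(0.0), 'finger_gap': np.float64(0.085)}
scene [[421.6, 0.0, 252.1], [0.0, 421.6, 193.5], [0.0, 0.0, 1.0]] [[-0.811, -0.427, 0.4, 1.007], [0.585, -0.592, 0.555, 0.543], [-0.0, 0.684, 0.73, 0.944], [0.0, 0.0, 0.0, 1.0]] dict_keys(['camera_matrix', 'pose'])
side [[449.3, 0.0, 257.6], [0.0, 449.3, 188.2], [0.0, 0.0, 1.0]] [[1.0, 0.004, -0.03, 0.501], [-0.024, 0.717, -0.697, -0.982], [0.019, 0.697, 0.717, 0.992], [0.0, 0.0, 0.0, 1.0]] dict_keys(['camera_matrix', 'pose'])
wrist [[288.0, 0.0, 256.7], [0.0, 288.0, 185.5], [0.0, 0.0, 1.0]] [[0.411, 0.88, 0.239, 0.296], [-0.912, 0.397, 0.106, -0.496], [-0.002, -0.261, 0.965, 0.373], [0.0, 0.0, 0.0, 1.0]] dict_keys(['camera_matrix', 'pose'])
```

View pics/scene.png

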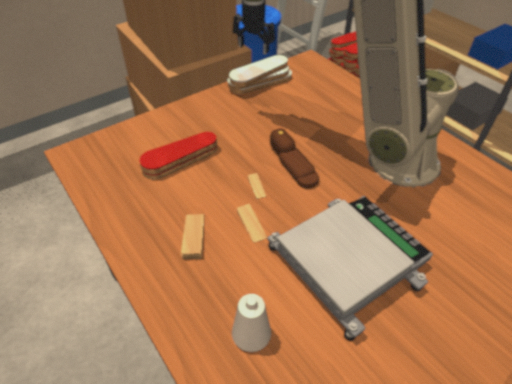

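View pics/side.png

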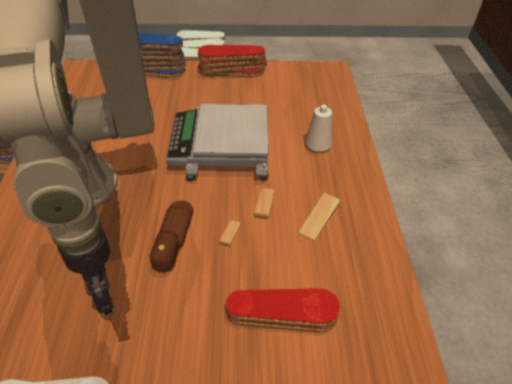

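Candidates for the wedge are small (scene 257,185 / side 230,233), middle (252,222 / 264,203) and large (193,236 / 320,216). I choose the middle one, near the far right lug at side (262,170), scene (275,240).

Run:
```python
from h import *
a=cv2.imread("pics/scene.png");b=cv2.imread("pics/side.png")
A=cv2.resize(a[165:275,215:325],None,fx=3.6,fy=3.6,interpolation=2);B=cv2.resize(b[150:260,200:310],None,fx=3.6,fy=3.6,interpolation=2)
cv2.imwrite("pics/c1.png",np.hstack([A,B]))
for n,im in(("scene",a),("side",b)):
    h=cv2.cvtColor(im,cv2.COLOR_BGR2HSV)
    m=((h[...,0]>12)&(h[...,0]<24)&(h[...,1]>60)&(h[...,1]<150)&(h[...,2]>165)).astype(np.uint8)
    for c in cv2.findContours(m,0,2)[0]:
        if cv2.contourArea(c)>60:
            r=cv2.minAreaRect(c);print(n,[np.round(x,1) for x in r]);bx=cv2.boxPoints(r)
            for q in bx: print("   ",q.round(1),ray(n,*q,0.0).round(3))
```

```text
scene [array([192.5, 234.6]), array([20.3, 43.3]), np.float64(6.8)]
    [179.8 254.9] [ 0.78  -0.105  0.   ]
    [185.  211.8] [ 0.693 -0.23   0.   ]
    [205.2 214.3] [ 0.65  -0.188  0.   ]
    [200.  257.3] [ 0.74  -0.066  0.   ]
scene [array([251.2, 222.9]), array([40.5, 15.8]), np.float64(62.2)]
    [234.8 208.7] [ 0.567 -0.155 -0.   ]
    [248.8 201.3] [ 0.516 -0.154  0.   ]
    [267.6 237.2] [ 0.552 -0.014  0.   ]
    [253.6 244.5] [ 0.599 -0.016  0.   ]
scene [array([256.3, 185.6]), array([26.9, 11. ]), np.float64(68.2)]
    [246.2 175.1] [ 0.457 -0.251  0.   ]
    [256.4 171. ] [ 0.42  -0.247  0.   ]
    [266.4 196. ] [ 0.46  -0.141  0.   ]
    [256.2 200.1] [ 0.495 -0.145  0.   ]
scene [array([498.3, 150.1]), array([33.1,  6.3]), np.float64(31.0)]
    [482.4 144.3] [-0.29   0.101  0.   ]
    [485.7 138.8] [-0.325  0.091  0.   ]
    [514.1 155.9] [-0.323  0.199  0.   ]
    [510.8 161.3] [-0.289  0.207  0.   ]
scene [array([460.6, 127.9]), array([38.6,  6.2]), np.float64(29.7)]
    [442.3 121. ] [-0.287 -0.062  0.   ]
    [445.4 115.6] [-0.324 -0.076 -0.   ]
    [478.8 134.8] 
[... 2800 characters left out ...]
] [ 0.973 -0.088  0.   ]
side [array([324.3, 132.5]), array([11.5, 34. ]), np.float64(9.5)]
    [315.8 148.3] [0.744 0.17  0.   ]
    [321.4 114.7] [ 0.787  0.358 -0.   ]
    [332.7 116.6] [0.827 0.347 0.   ]
    [327.1 150.2] [0.782 0.16  0.   ]
side [array([16.3, 87.3]), array([42.3, 37.9]), np.float64(82.4)]
    [-5.2 68.8] [-0.511  0.666  0.   ]
    [32.3 63.8] [-0.373  0.706  0.   ]
    [ 37.9 105.7] [-0.259  0.412  0.   ]
    [  0.4 110.8] [-0.383  0.38   0.   ]
side [array([24.6, 51.8]), array([108.3,  49.1]), np.float64(83.9)]
    [-5.6  0.6] [-0.757  1.313  0.   ]
    [43.3 -4.6] [-0.534  1.381  0.   ]
    [ 54.8 103.1] [-0.202  0.429  0.   ]
    [  5.9 108.3] [-0.369  0.396  0.   ]
```

View pics/c1.png

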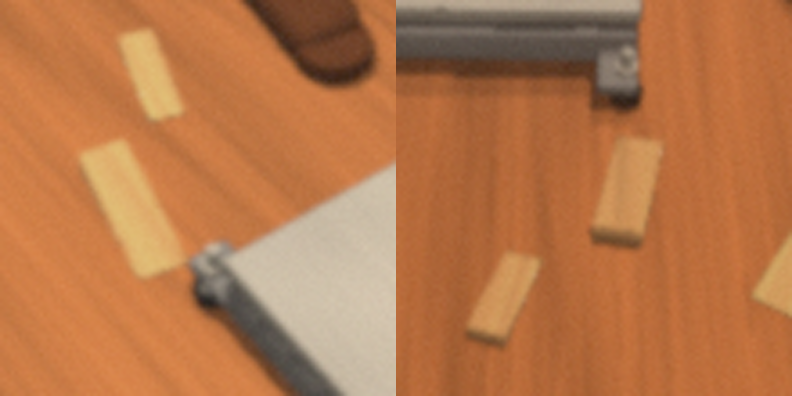

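The crop confirms it. The middle wedge's thin end is at side (264..274,189), pointing at the foot at side (264,177); its thick end is at side (254..268,217).

Run:
```python
from h import *
for n,L in(("side",[(263.9,188.3,.002),(273.9,189.2,.002),(254.2,216.1,0),(267.8,217.8,0),(263.6,176.5,.009),(267.5,156,.09),(198,104,.09),(267,104,.09)]),("scene",[(253.1,241.9,.002),(265.8,237.8,.002),(237.5,208.6,.022),(250.3,204,.022),(272.8,247.5,.009),(278,237,.09),(346,313,.09)])):
    for u,v,z in L: print(n,u,v,ray(n,u,v,z).round(4))
```

```text
side 263.9 188.3 [ 0.5622 -0.02    0.002 ]
side 273.9 189.2 [ 0.5928 -0.0241  0.002 ]
side 254.2 216.1 [ 0.5303 -0.1306  0.    ]
side 267.8 217.8 [ 0.5696 -0.1373  0.    ]
side 263.6 176.5 [0.5625 0.0247 0.009 ]
side 267.5 156 [0.5722 0.0301 0.09  ]
side 198 104 [0.3453 0.2968 0.09  ]
side 267 104 [0.581  0.2975 0.09  ]
scene 253.1 241.9 [ 0.5954 -0.0228  0.002 ]
scene 265.8 237.8 [ 0.5584 -0.0135  0.002 ]
scene 237.5 208.6 [ 0.5708 -0.1341  0.022 ]
scene 250.3 204 [ 0.5303 -0.1268  0.022 ]
scene 272.8 247.5 [0.5662 0.0279 0.009 ]
scene 278 237 [0.5737 0.0545 0.09  ]
scene 346 313 [0.5818 0.3056 0.09  ]
```

Emit:
step_arm([
  [[220,-100,10],[0,0,-0.5],10],
  [[220,-100,10],[0,0,-0.5],10],
  [[220,-100,10],[0,0,-0.5],10],
  [[220,-100,10],[0,0,-0.5],10],
  [[445,-200,20],[0,0,-1.04],10],
  [[445,-200,20],[0,0,-1.04],10],
  [[445,-200,20],[0,0,-1.04],10],
  [[445,-200,20],[0,0,-1.04],10],
])

```text
clock: 0.82
tcp_pos: [0.4575, -0.2732, 0.2174]
orientation: [-0.0, 0.755, 0.655, -0.0]
wrist_force: [0.8, -1.2, -0.2]
finger_gap: 0.01
grip_force: 0.0
```

Emit:
step_arm([
  [[110,80,45],[0,0,-0.04],10],
  [[110,80,45],[0,0,-0.04],10],
  [[110,80,45],[0,0,-0.04],10],
  [[110,80,45],[0,0,-0.04],10],
  [[110,80,45],[0,0,-0.04],10],
  [[110,80,45],[0,0,-0.04],10],
])

```text
clock: 1.32
tcp_pos: [0.5519, -0.177, 0.1717]
orientation: [-0.001, 0.743, 0.669, -0.001]
wrist_force: [-0.2, 0.1, -0.5]
finger_gap: 0.01
grip_force: 0.0
```

```bash
cat >> h.py <<'E'
def R(): 
    from scipy.spatial.transform import Rotation as Ro
    s=telemetry.get_state(); q=s["orientation"]; return np.array(s["tcp_pos"]),Ro.from_quat([q[1],q[2],q[3],q[0]]).as_matrix()
def to(p,yawdeg):
    t,M=R(); y=np.degrees(np.arctan2(M[1,0],M[0,0])); print("tcp",t.round(4),"yaw",y.round(2),"tilt",M[2].round(3),"shift mm",(M.T@(np.array(p)-t)*1000).round(1),"turnz",-np.radians(yawdeg-y).round(4))
E
python3 - <<'E'
from h import *
KP=P("wrist");im=save("wrist","pics/w1.png");np.savez("w1.npz",K=KP[0],T=KP[1]);to((.565,.025,.17),84)
cv2.imwrite("pics/w1b.png",cv2.resize(im[:,:,::-1],(800,600),interpolation=2))
E
```

```text
tcp [ 0.5516 -0.1779  0.1723] yaw 83.86 tilt [-0.    -0.001 -1.   ] shift mm [203.2  -8.4   2.3] turnz -0.0025
```

View pics/w1b.png

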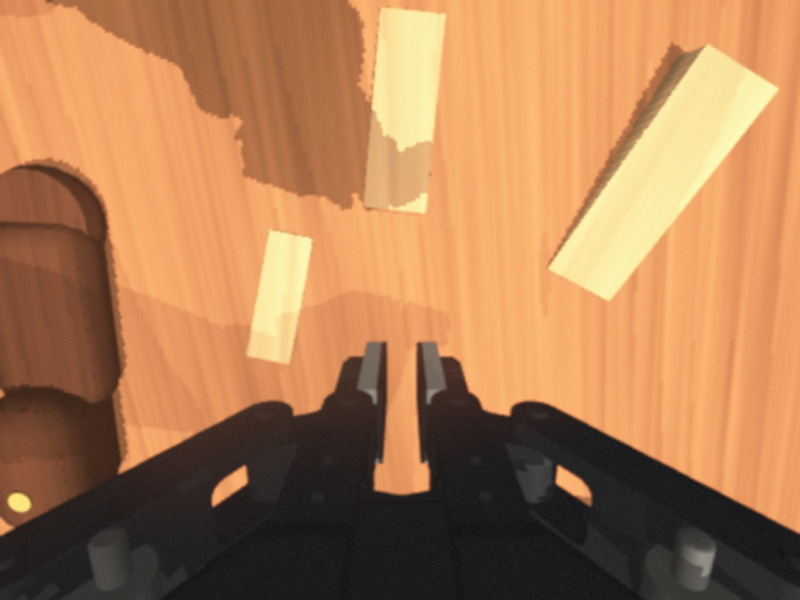

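The wrist view (800x600) shows the middle wedge with its thin end at (380..445,10) and thick end at (364..428,210). The fingertips are behind it.

Run:
```python
from h import *
d=np.load("w1.npz");KP=(d["K"],d["T"])
for u,v,z in[(380,8,.002),(446,12,.002),(371,208,.022),(427,213,.022),(364,208,.022)]: print(ray("wrist",u*.64-.2,v*.64-.2,z,KP).round(4))
```

```text
[ 0.5549 -0.0142  0.002 ]
[ 0.5951 -0.0207  0.002 ]
[ 0.5361 -0.1327  0.022 ]
[ 0.5716 -0.1396  0.022 ]
[ 0.5316 -0.1322  0.022 ]
```

Emit:
step_arm([
  [[60,0,-40],[0,0,0],10],
  [[120,0,-40],[0,0,0],10],
  [[120,0,-40],[0,0,0],10],
  [[120,0,-40],[0,0,0],10],
  [[120,0,-40],[0,0,0],10],
])

```text
clock: 1.78
tcp_pos: [0.5651, -0.0582, 0.2142]
orientation: [0.001, 0.744, 0.669, 0.001]
wrist_force: [-0.8, -0.1, 0.2]
finger_gap: 0.0098
grip_force: 0.0
```

Run:
```python
from h import *
KP=P("wrist");im=save("wrist","pics/w2.png");np.savez("w2.npz",K=KP[0],T=KP[1])
cv2.imwrite("pics/w2b.png",cv2.resize(im[:,:,::-1],(800,600),interpolation=2))
```

```text
(no output)
```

View pics/w2b.png

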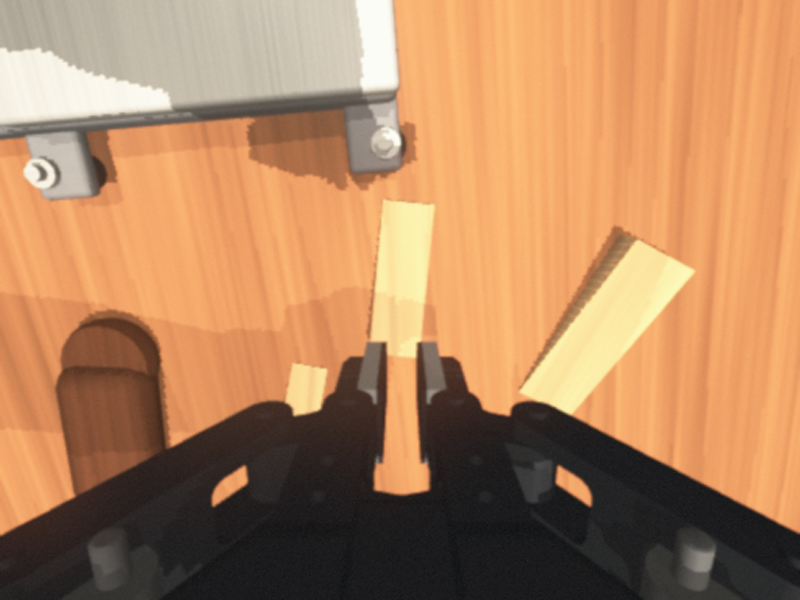

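The wrist view shows the pan corner at (398,98), the stud at (386,143) and the lug's front edge at (351..404,171). The near-right stud is at (40,172), and the wedge's thin end is at (383..434,203).

Run:
```python
from h import *
d=np.load("w2.npz");KP=(d["K"],d["T"])
for nm,u,v,z in[("pan",398,98,.088),("pan left edge",0,124,.088),("panfar",396,0,.088),("stud",386,143,.066),("stud base",388,145,.05),("lug",351,173,.042),("lug",404,168,.042),("studL",40,172,.066),("lugL",45,198,.042),("lugL",100,195,.042),("t",383,200,.002),("t",434,205,.002),("th",371,342,.021)]: print(nm,ray("wrist",u*.64-.2,v*.64-.2,z,KP).round(4))
```

```text
pan [0.574  0.0459 0.088 ]
pan left edge [0.3501 0.0559 0.088 ]
panfar [0.5781 0.0938 0.088 ]
stud [0.5641 0.0242 0.066 ]
stud base [0.5649 0.0237 0.05  ]
lug [0.5378 0.0088 0.042 ]
lug [0.5738 0.0082 0.042 ]
studL [0.3473 0.0298 0.066 ]
lugL [0.3268 0.0144 0.042 ]
lugL [0.3649 0.0124 0.042 ]
t [ 0.5554 -0.0139  0.002 ]
t [ 0.5945 -0.0219  0.002 ]
th [ 0.5339 -0.1224  0.021 ]
```

Run:
```python
from h import *
to((.617,-.05,.003),88)
```

```text
tcp [ 0.5649 -0.0594  0.2135] yaw 83.82 tilt [-0.001  0.002 -1.   ] shift mm [ 15.2  50.5 210.6] turnz -0.0729
```

Emit:
step_arm([
  [[15,50,30],[0,0,-0.073],0],
  [[15,50,70],[0,0,-0.073],0],
  [[15,50,110],[0,0,-0.073],0],
  [[15,50,150],[0,0,-0.073],0],
  [[15,50,180],[0,0,-0.073],0],
  [[15,50,198],[0,0,-0.073],0],
  [[15,50,207],[0,0,-0.073],0],
  [[15,50,210],[0,0,-0.073],0],
])

```text
clock: 2.5
tcp_pos: [0.6145, -0.0512, 0.0004]
orientation: [-0.001, 0.72, 0.694, -0.001]
wrist_force: [-0.2, 0.4, 0.2]
finger_gap: -0.0003
grip_force: 0.0
```

Run:
```python
from h import *
to((.596,-.05,.003),88); print(telemetry.get_state()["wrist_force"])
```

```text
tcp [ 6.145e-01 -5.120e-02  4.000e-04] yaw 87.82 tilt [ 0.    -0.004 -1.   ] shift mm [  0.5 -18.5  -2.5] turnz -0.0031
[-0.15618714  0.42153743  0.20275426]
```

Emit:
step_arm([
  [[0,0,-2],[0,0,0],0],
  [[0,-4,-2],[0,0,0],0],
  [[0,-8,-2],[0,0,0],0],
  [[0,-12,-2],[0,0,0],0],
  [[0,-16,-2],[0,0,0],0],
  [[0,-18,-2],[0,0,0],0],
  [[0,-18,-2],[0,0,0],0],
])

```text
clock: 3.08
tcp_pos: [0.5978, -0.0484, 0.0051]
orientation: [0.0, 0.719, 0.695, 0.0]
wrist_force: [-0.1, 0.5, 0.5]
finger_gap: 0.0003
grip_force: 0.0
```

Emit:
step_arm([
  [[0,5,0],[0,0,0],0],
  [[0,5,-40],[0,0,0],0],
  [[0,0,-80],[0,0,0],10],
  [[-60,-20,-120],[0,0,0],10],
  [[-110,-40,-150],[0,0,0],10],
  [[-130,-40,-150],[0,0,0],10],
  [[-130,-40,-150],[0,0,0],10],
  [[-130,-40,-150],[0,0,0],10],
])

```text
clock: 3.75
tcp_pos: [0.5549, -0.1825, 0.1579]
orientation: [0.003, 0.721, 0.693, 0.0]
wrist_force: [0.0, -0.5, 0.3]
finger_gap: 0.01
grip_force: 0.0
```

```bash
cat >> h.py <<'E'
def wedge(f,box=None):
    KP=P("wrist");im=save("wrist",f);np.savez(f+".npz",K=KP[0],T=KP[1])
    h=cv2.cvtColor(im,cv2.COLOR_RGB2HSV); m=((h[...,0]>19)&(h[...,0]<32)&(h[...,1]>40)&(h[...,1]<190)&(h[...,2]>110)).astype(np.uint8)
    for c in cv2.findContours(m,0,2)[0]:
        if cv2.contourArea(c)>300:
            print("area",cv2.contourArea(c))
            for q in cv2.boxPoints(cv2.minAreaRect(c)): print("   ",(q/.64).round(0),ray("",*q,0.002,KP).round(4)[:2],ray("",*q,0.022,KP).round(4)[:2])
    cv2.imwrite(f.replace(".png","b.png"),cv2.resize(im[:,:,::-1],(800,600),interpolation=2))
E
python3 - <<'E'
from h import *
to((0.56,-.17,.15),88);wedge("pics/w3.png")
E
```

```text
tcp [ 0.5549 -0.1825  0.1579] yaw 87.7 tilt [-0.004  0.005 -1.   ] shift mm [12.8  4.6  7.9] turnz -0.0052
area 2279.5
    [225. 344.] [ 0.4282 -0.2322] [ 0.4368 -0.2244]
    [257. 214.] [ 0.4622 -0.1417] [ 0.4685 -0.1399]
    [303. 225.] [ 0.4917 -0.1503] [ 0.4961 -0.1479]
    [271. 356.] [ 0.4599 -0.2422] [ 0.4664 -0.2337]
area 9088.0
    [544. 270.] [ 0.6524 -0.1871] [ 0.646  -0.1823]
    [731.  45.] [ 0.7586 -0.0531] [ 0.745  -0.0573]
    [797. 101.] [ 0.8047 -0.0858] [ 0.788  -0.0878]
    [610. 325.] [ 0.7011 -0.2291] [ 0.6914 -0.2214]
area 3534.0
    [364. 141.] [ 0.5353 -0.0993] [ 0.5367 -0.1003]
    [390. -11.] [ 0.5551 -0.0157] [ 0.5552 -0.0224]
    [457.   0.] [ 0.5941 -0.0229] [ 0.5916 -0.0291]
    [431. 153.] [ 0.5774 -0.1077] [ 0.576  -0.1082]
```

View pics/w3b.png

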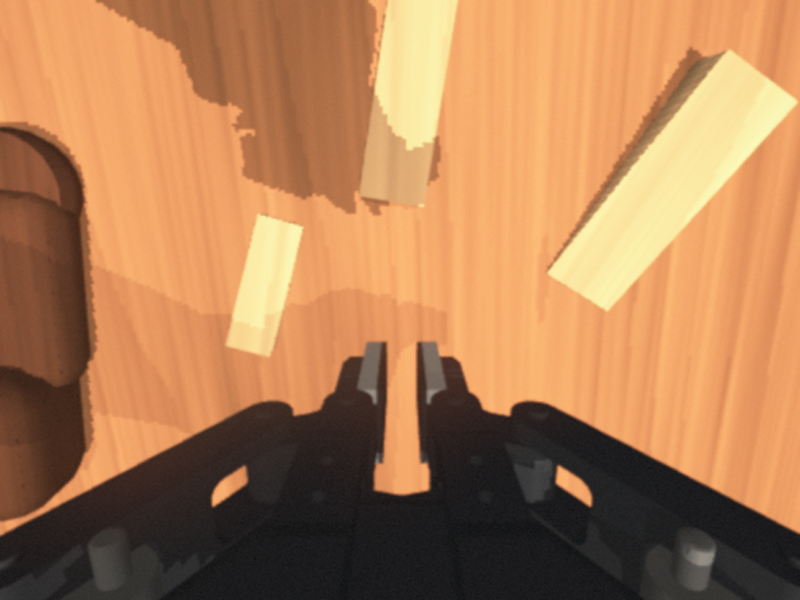

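The wedge has not moved: its thin end is still at about (390..457,-5). The tips are only about 7 mm thick each, so the push stopped just short. I'll repeat it further.

Run:
```python
from h import *
to((0.608,-.048,.06),88);to((0.608,-.048,.002),88)
```

```text
tcp [ 0.5547 -0.1802  0.1565] yaw 87.76 tilt [-0.002  0.004 -1.   ] shift mm [134.4  47.7  96.4] turnz -0.0042
tcp [ 0.5547 -0.1802  0.1565] yaw 87.76 tilt [-0.002  0.004 -1.   ] shift mm [134.5  47.5 154.4] turnz -0.0042
```

Emit:
step_arm([
  [[40,20,20],[0,0,0],0],
  [[80,40,50],[0,0,0],0],
  [[115,47,80],[0,0,0],0],
  [[132,47,110],[0,0,0],0],
  [[132,47,140],[0,0,0],0],
  [[132,47,150],[0,0,0],0],
  [[132,47,152],[0,0,0],0],
  [[132,47,152],[0,0,0],0],
])

```text
clock: 4.47
tcp_pos: [0.6046, -0.0456, 0.0017]
orientation: [-0.001, 0.719, 0.695, -0.001]
wrist_force: [1.0, 0.3, 0.7]
finger_gap: 0.0002
grip_force: 0.0
```

Emit:
step_arm([
  [[0,-3,0],[0,0,0],0],
  [[0,-6,0],[0,0,0],0],
  [[0,-9,0],[0,0,0],0],
  [[0,-12,0],[0,0,0],0],
  [[0,-15,0],[0,0,0],0],
  [[0,-17,0],[0,0,0],0],
  [[0,-17,0],[0,0,0],0],
])

```text
clock: 5.05
tcp_pos: [0.5878, -0.0464, 0.0028]
orientation: [-0.0, 0.719, 0.694, -0.0]
wrist_force: [0.0, 0.1, -0.4]
finger_gap: 0.0001
grip_force: 0.0
```

Emit:
step_arm([
  [[0,8,0],[0,0,0],0],
  [[0,8,-40],[0,0,0],0],
  [[0,0,-80],[0,0,0],20],
  [[-40,-20,-120],[0,0,0],20],
  [[-80,-30,-150],[0,0,0],20],
  [[-80,-30,-150],[0,0,0],20],
  [[-80,-30,-150],[0,0,0],20],
])

```text
clock: 5.63
tcp_pos: [0.5578, -0.1296, 0.1575]
orientation: [0.004, 0.721, 0.693, 0.001]
wrist_force: [0.8, -1.3, 0.4]
finger_gap: 0.0199
grip_force: 0.0
```

Run:
```python
from h import *
to((0.56,-.16,.15),88);wedge("pics/w4.png")
```

```text
tcp [ 0.5578 -0.1296  0.1575] yaw 87.77 tilt [-0.004  0.008 -1.   ] shift mm [-30.3   3.3   7.6] turnz -0.004
area 1761.5
    [234. 403.] [ 0.4317 -0.2252] [ 0.4402 -0.2142]
    [262. 291.] [ 0.4623 -0.1412] [ 0.4688 -0.1359]
    [305. 302.] [ 0.491  -0.1501] [ 0.4956 -0.1442]
    [277. 413.] [ 0.4622 -0.2353] [ 0.4687 -0.2237]
area 1987.5
    [360. 289.] [ 0.5302 -0.1422] [ 0.5321 -0.1368]
    [364. 193.] [ 0.5364 -0.0781] [ 0.5379 -0.077 ]
    [427. 195.] [ 0.5775 -0.0812] [ 0.5762 -0.0799]
    [424. 291.] [ 0.5736 -0.1456] [ 0.5726 -0.14  ]
area 7621.5
    [537. 343.] [ 0.653  -0.1876] [ 0.6467 -0.1791]
    [714. 144.] [ 0.7599 -0.0562] [ 0.7464 -0.0566]
    [774. 197.] [ 0.8044 -0.0912] [ 0.7879 -0.0893]
    [597. 397.] [ 0.6993 -0.2319] [ 0.6899 -0.2205]
area 868.5
    [375.  92.] [ 0.5468 -0.018 ] [ 0.5476 -0.0209]
    [433.  92.] [ 0.5822 -0.0193] [ 0.5806 -0.0222]
    [433. 145.] [ 0.5816 -0.0503] [ 0.5801 -0.0511]
    [375. 145.] [ 0.5451 -0.049 ] [ 0.546  -0.0498]
```

View pics/w4b.png

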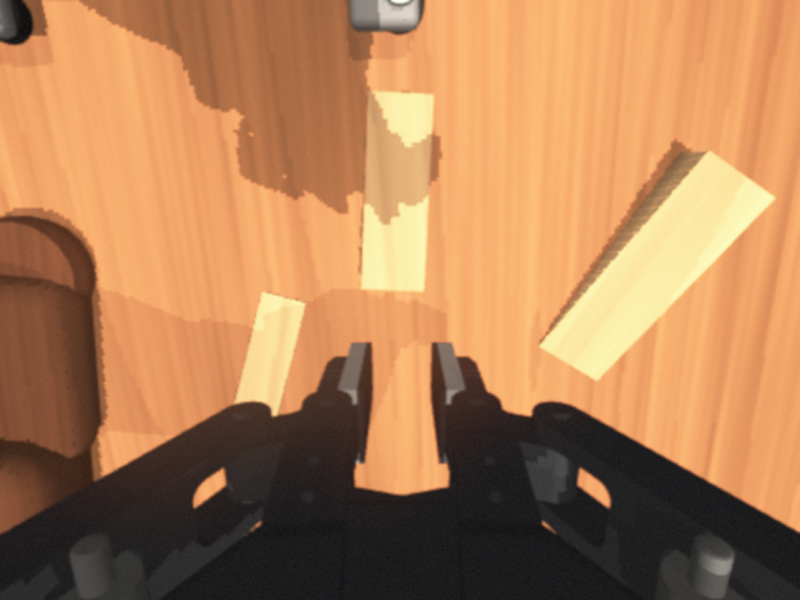

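The wedge now runs from its thick end at (361..424,290) to its thin end at (372..434,93), aimed at the lug at (385,15). Next I go down behind the thick face.

Run:
```python
from h import *
to((0.552,-.17,.006),84.7)
```

```text
tcp [ 0.5574 -0.1277  0.1553] yaw 87.81 tilt [-0.002  0.005 -1.   ] shift mm [-42.2  -4.6 149.4] turnz 0.0542
```

Emit:
step_arm([
  [[-40,-5,10],[0,0,0.054],20],
  [[-44,-5,40],[0,0,0.054],20],
  [[-44,-5,75],[0,0,0.054],20],
  [[-44,-5,110],[0,0,0.054],20],
  [[-44,-5,135],[0,0,0.054],20],
  [[-44,-5,145],[0,0,0.054],20],
  [[-44,-5,147],[0,0,0.054],20],
  [[-44,-5,147],[0,0,0.054],20],
])

```text
clock: 6.35
tcp_pos: [0.549, -0.1682, 0.0049]
orientation: [-0.001, 0.738, 0.675, -0.0]
wrist_force: [0.7, -1.0, 0.7]
finger_gap: 0.0199
grip_force: 0.0
```

Run:
```python
from h import *
to((0.5545,-.09,.006),84.7)
```

```text
tcp [ 0.549  -0.1682  0.0049] yaw 84.95 tilt [ 0.001 -0.002 -1.   ] shift mm [78.4 -1.4 -1. ] turnz 0.0043
```

Emit:
step_arm([
  [[2,3,-1],[0,0,0],20],
  [[8,3,-1],[0,0,0],20],
  [[14,3,-1],[0,0,0],20],
  [[20,3,-1],[0,0,0],20],
  [[26,2.7,-1],[0,0,0],20],
  [[32,2.5,-1],[0,0,0],20],
  [[38,2.2,-1],[0,0,0],20],
  [[44,2,-1],[0,0,0],20],
])

```text
clock: 7.02
tcp_pos: [0.555, -0.1246, 0.0068]
orientation: [0.0, 0.738, 0.675, -0.0]
wrist_force: [-1.0, -0.8, -0.6]
finger_gap: 0.02
grip_force: 0.3
```

Emit:
step_arm([
  [[4,-0.2,0],[0,0,0],20],
  [[8,-0.4,0],[0,0,0],20],
  [[12,-0.5,0],[0,0,0],20],
  [[15,-0.6,0],[0,0,0],20],
  [[15,-0.6,0],[0,0,0],20],
])

```text
clock: 7.43
tcp_pos: [0.5556, -0.1096, 0.0065]
orientation: [-0.0, 0.738, 0.675, 0.0]
wrist_force: [-0.4, -0.7, 0.1]
finger_gap: 0.0198
grip_force: 0.0
```

Run:
```python
from h import *
to((0.5545,-.09,.006),84.7);wedge("pics/w5.png");print(telemetry.get_state()["wrist_force"])
a=save("scene","pics/s5.png")[:,:,::-1];b=save("side","pics/d5.png")[:,:,::-1];w=cv2.imread("pics/w5.png")
f=lambda i,y,x:cv2.resize(i[y:y+90,x:x+90],(400,400),interpolation=2)
cv2.imwrite("pics/c5.png",np.hstack([f(b,140,215),cv2.resize(w[0:250,130:380],(400,400))]))
```

```text
tcp [ 0.5556 -0.1096  0.0065] yaw 84.93 tilt [ 0. -0. -1.] shift mm [19.4 -2.8  0.5] turnz 0.0041
area 1849.5
    [719. 417.] [ 0.6694 -0.1411] [ 0.6547 -0.1278]
    [798. 417.] [ 0.6986 -0.1437] [ 0.6799 -0.13  ]
    [798. 531.] [ 0.7058 -0.1953] [ 0.6861 -0.1746]
    [719. 531.] [ 0.6743 -0.1925] [ 0.6589 -0.1722]
area 525.0
    [645. 446.] [ 0.6431 -0.151 ] [ 0.632  -0.1363]
    [658. 250.] [ 0.6434 -0.0764] [ 0.6322 -0.0719]
    [673. 251.] [ 0.6484 -0.0772] [ 0.6365 -0.0725]
    [660. 447.] [ 0.6487 -0.1519] [ 0.6368 -0.1371]
area 3859.5
    [407. 240.] [ 0.5607 -0.0659] [ 0.5608 -0.0627]
    [409.  -1.] [0.5674 0.0037] [ 0.5665 -0.0026]
    [462.   0.] [0.5825 0.0023] [ 0.5795 -0.0039]
    [459. 241.] [ 0.5779 -0.0676] [ 0.5756 -0.0642]
[-0.28941983 -0.72204593  0.15584218]
```

View pics/c5.png

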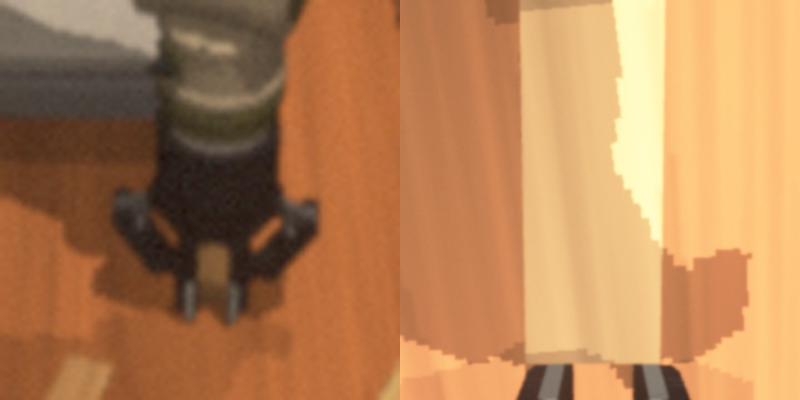

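The crop shows both tips flat on the thick face, nearly centred, with the thin end going under the lug at the top. I keep pushing gently and watch the force.

Run:
```python
from h import *
d=np.load("pics/w5.png.npz");KP=(d["K"],d["T"])
c=lambda x,y:(130+(x-400)*.625,y*.625)
for x,y,z in[(520,20,.005),(665,20,.005),(526,360,.022),(662,360,.022)]: print(ray("",*c(x,y),z,KP).round(4))
```

```text
[ 0.5415 -0.      0.005 ]
[ 0.5818 -0.0036  0.005 ]
[ 0.5335 -0.0946  0.022 ]
[ 0.5738 -0.0982  0.022 ]
```

Emit:
step_arm([
  [[3,-0.2,0],[0,0,0],20],
  [[6,-0.4,0],[0,0,0],20],
  [[9,-0.5,0],[0,0,0],20],
  [[12,-0.6,0],[0,0,0],20],
  [[12,-0.6,0],[0,0,0],20],
])

```text
clock: 8.0
tcp_pos: [0.5561, -0.0976, 0.0066]
orientation: [-0.0, 0.738, 0.675, 0.0]
wrist_force: [-0.4, 0.5, 0.2]
finger_gap: 0.02
grip_force: 0.0
```

Emit:
step_arm([
  [[2,0,0],[0,0,0],20],
  [[4,0,0],[0,0,0],20],
  [[6,0,0],[0,0,0],20],
  [[6,0,0],[0,0,0],20],
])

```text
clock: 8.33
tcp_pos: [0.5567, -0.0919, 0.0066]
orientation: [-0.0, 0.738, 0.675, 0.0]
wrist_force: [-0.9, 0.6, -0.3]
finger_gap: 0.0202
grip_force: 0.0
```

Emit:
step_arm([
  [[2,0,0],[0,0,0],20],
  [[4,0,0],[0,0,0],20],
  [[4,0,0],[0,0,0],20],
])

```text
clock: 8.58
tcp_pos: [0.5571, -0.088, 0.0066]
orientation: [-0.0, 0.738, 0.675, 0.0]
wrist_force: [-0.9, -0.5, -0.3]
finger_gap: 0.0199
grip_force: 0.0
```

Emit:
step_arm([
  [[2,0,0],[0,0,0],20],
  [[3,0,0],[0,0,0],20],
  [[3,0,0],[0,0,0],20],
])

```text
clock: 8.83
tcp_pos: [0.5573, -0.0851, 0.0066]
orientation: [-0.0, 0.738, 0.675, 0.0]
wrist_force: [0.1, -0.1, -0.2]
finger_gap: 0.0199
grip_force: 0.0
```

Emit:
step_arm([
  [[1,0,0],[0,0,0],20],
  [[2,0,0],[0,0,0],20],
  [[3,0,0],[0,0,0],20],
  [[3,0,0],[0,0,0],20],
])

```text
clock: 9.17
tcp_pos: [0.5576, -0.0822, 0.0066]
orientation: [-0.0, 0.738, 0.675, 0.0]
wrist_force: [-0.1, 0.3, 0.6]
finger_gap: 0.0198
grip_force: 0.0
```

Emit:
step_arm([
  [[1,0,0],[0,0,0],20],
  [[2,0,0],[0,0,0],20],
  [[2,0,0],[0,0,0],20],
])

```text
clock: 9.42
tcp_pos: [0.5578, -0.0802, 0.0066]
orientation: [0.0, 0.738, 0.675, 0.0]
wrist_force: [-0.3, -0.7, 0.4]
finger_gap: 0.0199
grip_force: 0.0
```

Emit:
step_arm([
  [[1,0,0],[0,0,0],20],
  [[2,0,0],[0,0,0],20],
  [[2,0,0],[0,0,0],20],
])

```text
clock: 9.67
tcp_pos: [0.5579, -0.0782, 0.0066]
orientation: [-0.0, 0.738, 0.675, 0.0]
wrist_force: [0.3, 0.3, -0.5]
finger_gap: 0.0198
grip_force: 0.0
```

Emit:
step_arm([
  [[1,0,0],[0,0,0],20],
  [[2,0,0],[0,0,0],20],
  [[2,0,0],[0,0,0],20],
])

```text
clock: 9.92
tcp_pos: [0.5581, -0.0762, 0.0066]
orientation: [0.0, 0.738, 0.675, 0.0]
wrist_force: [-0.8, -0.2, -0.2]
finger_gap: 0.0201
grip_force: 0.0
```

Emit:
step_arm([
  [[1,0,0],[0,0,0],20],
  [[2,0,0],[0,0,0],20],
  [[2,0,0],[0,0,0],20],
])

```text
clock: 10.17
tcp_pos: [0.5583, -0.0742, 0.0066]
orientation: [0.0, 0.738, 0.675, 0.0]
wrist_force: [0.3, -0.3, -0.3]
finger_gap: 0.02
grip_force: 0.0
```

Emit:
step_arm([
  [[1,0,0],[0,0,0],20],
  [[2,0,0],[0,0,0],20],
  [[2,0,0],[0,0,0],20],
])

```text
clock: 10.42
tcp_pos: [0.5585, -0.0729, 0.0066]
orientation: [0.0, 0.738, 0.675, -0.001]
wrist_force: [-0.7, -3.6, 0.5]
finger_gap: 0.0198
grip_force: 1.8
```

Emit:
step_arm([
  [[0.5,0,0],[0,0,0],20],
  [[0.5,0,0],[0,0,0],20],
])

```text
clock: 10.58
tcp_pos: [0.5585, -0.0727, 0.0066]
orientation: [0.001, 0.738, 0.675, -0.001]
wrist_force: [-0.4, -4.3, -1.3]
finger_gap: 0.02
grip_force: 2.5
```

Emit:
step_arm([
  [[0.4,0,0],[0,0,0],20],
  [[0.4,0,0],[0,0,0],20],
])

```text
clock: 10.75
tcp_pos: [0.5586, -0.0726, 0.0066]
orientation: [0.001, 0.738, 0.675, -0.001]
wrist_force: [-0.3, -5.6, -1.2]
finger_gap: 0.02
grip_force: 2.9
```

Emit:
step_arm([
  [[0.4,0,0],[0,0,0],20],
  [[0.4,0,0],[0,0,0],20],
])

```text
clock: 10.92
tcp_pos: [0.5586, -0.0724, 0.0067]
orientation: [0.001, 0.738, 0.675, -0.001]
wrist_force: [-0.8, -6.6, -0.5]
finger_gap: 0.0198
grip_force: 3.3
```

Emit:
step_arm([
  [[0.4,0,0],[0,0,0],20],
  [[0.4,0,0],[0,0,0],20],
])

```text
clock: 11.08
tcp_pos: [0.5586, -0.0722, 0.0066]
orientation: [0.001, 0.738, 0.675, -0.001]
wrist_force: [-0.9, -7.3, -1.2]
finger_gap: 0.0198
grip_force: 3.7
```

Emit:
step_arm([
  [[0.3,0,0],[0,0,0],20],
  [[0.3,0,0],[0,0,0],20],
])

```text
clock: 11.25
tcp_pos: [0.5587, -0.0721, 0.0067]
orientation: [0.001, 0.738, 0.675, -0.001]
wrist_force: [-1.8, -8.1, -1.2]
finger_gap: 0.0197
grip_force: 4.0
```

Emit:
step_arm([
  [[0.4,0,0],[0,0,0],20],
  [[0.4,0,0],[0,0,0],20],
])

```text
clock: 11.42
tcp_pos: [0.5587, -0.072, 0.0067]
orientation: [0.001, 0.738, 0.674, -0.001]
wrist_force: [-0.9, -8.6, -0.6]
finger_gap: 0.0203
grip_force: 4.4
```

Emit:
step_arm([
  [[0.3,0,0],[0,0,0],20],
  [[0.3,0,0],[0,0,0],20],
])

```text
clock: 11.58
tcp_pos: [0.5587, -0.0719, 0.0067]
orientation: [0.001, 0.738, 0.674, -0.002]
wrist_force: [-1.2, -9.1, -2.0]
finger_gap: 0.02
grip_force: 4.7
```

Emit:
step_arm([
  [[-6,0,0],[0,0,0],20],
  [[-25,0,0],[0,0,0],20],
  [[-25,0,-40],[0,0,0],0],
  [[-25,0,-80],[0,0,0],0],
  [[-25,0,-120],[0,0,0],0],
  [[-25,0,-140],[0,0,0],0],
  [[-25,0,-140],[0,0,0],0],
  [[-25,0,-140],[0,0,0],0],
])

```text
clock: 12.25
tcp_pos: [0.5576, -0.0944, 0.1482]
orientation: [0.001, 0.738, 0.675, 0.001]
wrist_force: [1.0, 0.6, -1.0]
finger_gap: 0.0002
grip_force: 0.0
```

Run:
```python
from h import *
to((0.554,.068,.1),84.7);wedge("pics/w6.png")
w=cv2.imread("pics/w6b.png");b=save("side","pics/d6.png")[:,:,::-1]
cv2.imwrite("pics/c6.png",np.hstack([cv2.resize(b[140:230,215:305],(400,400),interpolation=2),cv2.resize(w[0:400,200:600],(400,400))]))
```

```text
tcp [ 0.5576 -0.0944  0.1482] yaw 84.92 tilt [ 0.     0.004 -1.   ] shift mm [161.5 -18.2  48.2] turnz 0.0039
area 738.5
    [260. 406.] [ 0.4487 -0.1825] [ 0.4566 -0.1718]
    [271. 352.] [ 0.4633 -0.1418] [ 0.4701 -0.1339]
    [312. 360.] [ 0.4907 -0.1505] [ 0.4957 -0.142 ]
    [301. 414.] [ 0.477  -0.1917] [ 0.4829 -0.1803]
area 7459.0
    [547. 390.] [ 0.6533 -0.1879] [ 0.647  -0.1768]
    [719. 188.] [ 0.7616 -0.0576] [ 0.7478 -0.0556]
    [781. 241.] [ 0.8047 -0.0949] [ 0.7879 -0.0903]
    [609. 442.] [ 0.6982 -0.2347] [ 0.6888 -0.2204]
area 1359.0
    [378. 161.] [ 0.5494 -0.0221] [ 0.5503 -0.0225]
    [379.   9.] [0.5589 0.0604] [0.5591 0.0543]
    [428.   9.] [0.5865 0.0577] [0.5849 0.0518]
    [426. 161.] [ 0.5794 -0.0251] [ 0.5782 -0.0253]
```

View pics/c6.png

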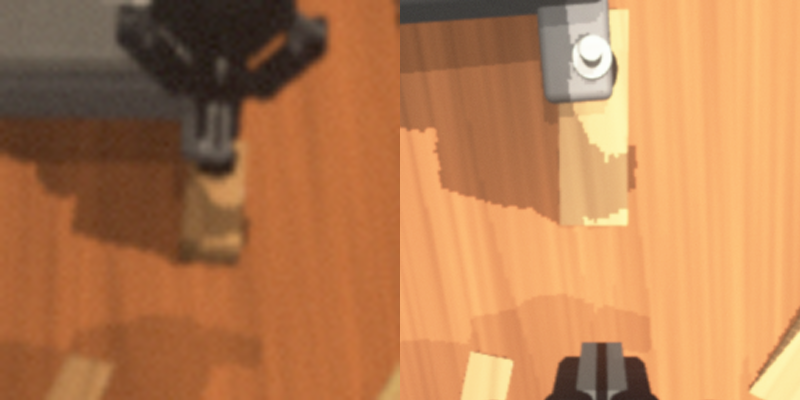

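The wedge sits under the foot. The stud at (592,52) in the right half is over the wedge, whose thick end is at (560..627,222). Next is the press test.

Emit:
step_arm([
  [[40,-5,0],[0,0,0],0],
  [[80,-10,0],[0,0,0],0],
  [[120,-15,0],[0,0,0],0],
  [[155,-18,10],[0,0,0],0],
  [[161,-18,25],[0,0,0],0],
  [[161,-18,40],[0,0,0],0],
  [[161,-18,48],[0,0,0],0],
  [[161,-18,48],[0,0,0],0],
])

```text
clock: 13.02
tcp_pos: [0.55, 0.0677, 0.0949]
orientation: [-0.002, 0.738, 0.675, -0.002]
wrist_force: [-0.8, 0.2, -0.1]
finger_gap: 0.0
grip_force: 0.0
```

Run:
```python
from h import *
to((0.554,.068,.09),84.7)
d=np.load("pics/w6.png.npz");KP=(d["K"],d["T"]);print("stud",ray("",392*.64,52*.64,.066,KP))
for x,y in((560,223),(627,223)): print(ray("",(x-200)*.64,y*.64,.022,KP))
```

```text
tcp [0.55   0.0677 0.0949] yaw 84.93 tilt [-0.    -0.007 -1.   ] shift mm [0.6 4.  4.9] turnz 0.004
stud [0.56360984 0.02314838 0.066     ]
[ 0.53630038 -0.05711843  0.022     ]
[ 0.57603542 -0.0606331   0.022     ]
```

Stud unmoved (0.5636,0.0231 vs 0.5641,0.0242). Press.

Emit:
step_arm([
  [[0,4,1],[0,0,0],0],
  [[0,4,2],[0,0,0],0],
  [[0,4,3],[0,0,0],0],
  [[0,4,4],[0,0,0],0],
  [[0,4,4],[0,0,0],0],
])

```text
clock: 13.43
tcp_pos: [0.5571, 0.0666, 0.0949]
orientation: [0.0, 0.738, 0.675, 0.0]
wrist_force: [-0.7, 0.7, 1.2]
finger_gap: 0.0001
grip_force: 0.0
```

Emit:
step_arm([
  [[0,0,1],[0,0,0],0],
  [[0,0,1],[0,0,0],0],
])

```text
clock: 13.6
tcp_pos: [0.5569, 0.0669, 0.0937]
orientation: [0.0, 0.738, 0.675, 0.0]
wrist_force: [0.2, -0.1, -0.0]
finger_gap: -0.0005
grip_force: 0.0
```

Emit:
step_arm([
  [[0,0,1],[0,0,0],0],
  [[0,0,1],[0,0,0],0],
])

```text
clock: 13.77
tcp_pos: [0.5568, 0.067, 0.0926]
orientation: [0.0, 0.738, 0.675, 0.0]
wrist_force: [-0.5, -0.2, -0.2]
finger_gap: 0.0
grip_force: 0.0
```

Emit:
step_arm([
  [[0,0,1],[0,0,0],0],
  [[0,0,2],[0,0,0],0],
  [[0,0,2],[0,0,0],0],
])

```text
clock: 14.02
tcp_pos: [0.5567, 0.067, 0.0903]
orientation: [-0.0, 0.738, 0.675, -0.0]
wrist_force: [-0.1, 0.7, -0.8]
finger_gap: -0.0002
grip_force: 0.0
```

Emit:
step_arm([
  [[0,0,1],[0,0,0],0],
  [[0,0,1],[0,0,0],0],
])

```text
clock: 14.18
tcp_pos: [0.5569, 0.067, 0.09]
orientation: [0.0, 0.738, 0.675, 0.0]
wrist_force: [-1.5, 0.0, 4.3]
finger_gap: -0.0004
grip_force: 2.0
```

Emit:
step_arm([
  [[0,0,1],[0,0,0],0],
  [[0,0,1],[0,0,0],0],
])

```text
clock: 14.35
tcp_pos: [0.5569, 0.067, 0.09]
orientation: [0.0, 0.738, 0.675, 0.0]
wrist_force: [-3.0, 0.3, 9.6]
finger_gap: 0.0
grip_force: 5.1
```

Emit:
step_arm([
  [[0,0,1],[0,0,0],0],
  [[0,0,1],[0,0,0],0],
])

```text
clock: 14.52
tcp_pos: [0.5569, 0.067, 0.0899]
orientation: [0.001, 0.738, 0.675, 0.0]
wrist_force: [-5.5, 0.1, 15.5]
finger_gap: 0.0
grip_force: 8.0
```

Emit:
step_arm([
  [[0,0,0.3],[0,0,0],0],
  [[0,0,0.3],[0,0,0],0],
  [[0,0,0.3],[0,0,0],0],
  [[0,0,0.3],[0,0,0],0],
  [[0,0,0.3],[0,0,0],0],
  [[0,0,0.3],[0,0,0],0],
])

```text
clock: 15.02
tcp_pos: [0.557, 0.067, 0.0899]
orientation: [0.001, 0.738, 0.675, 0.001]
wrist_force: [-5.7, -1.1, 17.8]
finger_gap: 0.0002
grip_force: 8.8
```

Emit:
step_arm([
  [[0,0,-3],[0,0,0],0],
  [[0,0,-10],[0,0,0],0],
  [[0,0,-40],[0,0,0],0],
  [[-40,0,-70],[0,0,0],0],
  [[-80,0,-70],[0,0,0],0],
  [[-120,0,-70],[0,0,0],0],
  [[-161,16,-60],[0,0,0],0],
  [[-161,16,-60],[0,0,0],0],
])

```text
clock: 15.68
tcp_pos: [0.5597, -0.1005, 0.1471]
orientation: [0.002, 0.74, 0.673, -0.0]
wrist_force: [1.7, -0.4, 1.0]
finger_gap: -0.0002
grip_force: 0.0
```

Run:
```python
from h import *
to((0.5576,-.0944,.148),84.9);wedge("pics/w7.png");print(telemetry.get_state()["wrist_force"])
```

```text
tcp [ 0.5597 -0.1005  0.1471] yaw 84.59 tilt [-0.003  0.002 -1.   ] shift mm [ 5.8 -2.7 -0.9] turnz -0.0053
area 883.5
    [254. 409.] [ 0.446  -0.1899] [ 0.4542 -0.179 ]
    [267. 345.] [ 0.4631 -0.142 ] [ 0.4702 -0.1344]
    [309. 353.] [ 0.4908 -0.1505] [ 0.4959 -0.1424]
    [296. 417.] [ 0.4747 -0.1991] [ 0.4809 -0.1875]
area 7698.0
    [538. 373.] [ 0.6478 -0.1808] [ 0.642  -0.1706]
    [721. 174.] [ 0.7632 -0.0563] [ 0.7494 -0.0547]
    [781. 229.] [ 0.8047 -0.0947] [ 0.788  -0.0905]
    [598. 428.] [ 0.6905 -0.2289] [ 0.6818 -0.2153]
area 1537.0
    [373.   0.] [0.5588 0.0582] [0.5592 0.0519]
    [422.   0.] [0.5859 0.0557] [0.5845 0.0495]
    [422. 161.] [ 0.5789 -0.0313] [ 0.5779 -0.0314]
    [373. 161.] [ 0.5492 -0.0285] [ 0.5503 -0.0288]
[ 0.03722016 -0.40965689  0.08180137]
```

View pics/w7b.png

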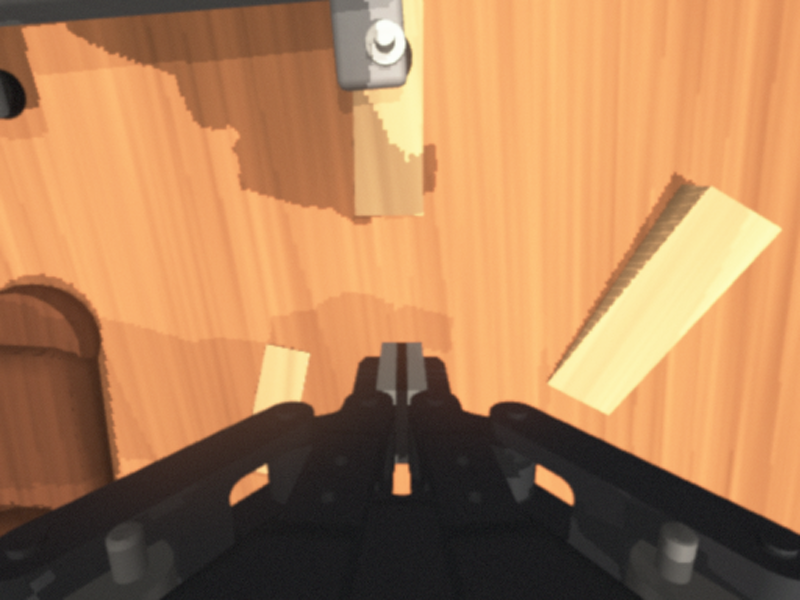

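The wedge is still under the foot (thick end at (355..423,214), stud at (385,42)), the pan held 18 N without sinking, and the arm is clear.

```bash
python3 -c "
from h import *
print(env.hand_in())"
```

```text
the job is handed in; nothing more can be done
None
```

The middle-sized wedge is pushed tight under the far right foot (about 9 N). The pan corner held an 18 N press without sinking, and the scale shifted no more than about 1 mm. The job was handed in with the arm clear; the judge's verdict wasn't shown.

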